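Press a solenoid valve's override with a punch regripped in a vee rest

TASK

Pick up the octagonal steel drift punch lying on the bench, lay it nose down in the sloping vee rest and let go, then take hold of it again so that you can hold it upright, nose down. With the punch upright, push its nose into the nut of the solenoid valve next to the pressure gauge on the valve block and press that valve's override pin right down; do not press the other valve's pin. Finally lay the punch back nose down in the vee rest and leave it there, with everything else on the bench where it was.

Things in the scene. Friction and masses are not known exactly. Their poses are not given: they have to be found in the camera images.
- punch_center (a point): the drift punch: a plain steel bar 215 mm long, about 0.24 kg, lying on the bench. Octagonal body 16 mm across flats and 160 mm long (axis 8 mm above the bench as it lies), 10 mm taper, then a round nose 7 mm in diameter, 45 mm long. This point is on its axis, half-way along; its x axis points to the nose tip. It balances 20 mm from here towards the thick end
- punch_tip (a point): the flat end of the punch's thin nose, on its axis, 107.5 mm from punch_center
- punch_tail (a point): the thick end of the punch, on its axis, 107.5 mm from punch_center
- rest: the vee rest: a dark steel bracket screwed to the bench, base 140 x 76 mm, with a 90 degree vee trough sloping at 45 degrees, open above, closed at its low end by an end plate. Origin at the bench surface under it; x axis level, from the low end to the high end; z up. Trough 150 mm long, 31 mm wide over its lips, which rise 4 mm above the axis of a punch lying in it
- rest_foot (a point): where the nose tip of a punch lying home in the rest is: on the end plate, 65 mm behind the rest's origin and 24 mm above the bench
- rest_mid (a point): where punch_center is when the punch lies home in the rest, 107.5 mm up the slope from rest_foot
- rest_lip (a point): the point on the axis of a punch lying in the rest at the trough's high end, 150 mm up the slope from rest_foot, 130 mm above the bench; beyond it 65 mm of the punch stands free
- block: the valve block, screwed to the bench: an aluminium block 60 x 200 x 44 mm on a 6 mm plate, long along its y axis, with two black square solenoid valves on top, 56 mm apart. Origin at the bench surface under its middle. Each valve ends in an upright round steel nut 33 mm across with an 18 mm bore, its mouth 108 mm above the bench; the brass override pin sits inside, 5 mm below the mouth
- mouth_a (a point): centre of the mouth of the nut of valve a, the one towards the block's +y end
- mouth_b (a point): centre of the mouth of the nut of valve b, the one towards the block's -y end
- override_a_top (a point): centre of the top of valve a's override pin (13 mm in diameter), moves with it
- override_b_top (a point): centre of the top of valve b's override pin (13 mm in diameter), moves with it
- override_a (a joint): how far valve a's override pin is pressed down: 0 out, 0.006 m right down; a spring pushes back with 3 N at the start and 7 N at the end and returns it
- override_b (a joint): the same for valve b's override pin
- gauge: the round steel pressure gauge, 50 mm across, standing on a brass stem on top of the block at one of its ends (either may be drawn; a flat hexagon plug closes the port at the other end). Origin at the foot of the stem, on the block's top; the gauge rises 78 mm above it. It is 50 mm from the valve next to it and 106 mm from the other
- spare_gauge: a loose gauge of the same kind lying on its back on the bench, to be left alone
- spanner: a loose steel spanner 170 mm long, to be left alone
- screwdriver: a loose screwdriver with a black handle, 190 mm long, to be left alone
- tee: a loose brass tee fitting 50 mm long, to be left alone
- union: a loose brass octagonal coupling 34 mm long, to be left alone
- fluid: a closed white bottle 170 mm high, to be left alone
- mug: a white mug 92 mm high, to be left alone

How it is judged (in metres and radians):
On the way, in this order (a step that is already met when the one before it is completed fails the run):
1. the punch lies nose down in the vee rest (tip within 15 mm of rest_foot, centre within 15 mm of rest_mid) and is let go (distance between punch_tip and rest_foot below 0.015 m and distance between punch_center and rest_mid below 0.015 m and contact force between the fingers and punch below 0.05 N), for 0.2 s.
2. the override pin of the valve next to the gauge is pressed at least 4.5 mm down by the nose of the punch (tip within 12 mm of the pin's top), with the punch within 20 degrees of upright (angle between punch_center's own x axis and vertical above 2.79 rad and ((horizontal distance between gauge and mouth_a below 0.075 m and value of joint override_a above 0.0045 m and distance between punch_tip and override_a_top below 0.012 m) or (horizontal distance between gauge and mouth_b below 0.075 m and value of joint override_b above 0.0045 m and distance between punch_tip and override_b_top below 0.012 m))), for 0.1 s.
At the end, for the whole second after the job is handed in: the punch lies again nose down in the vee rest, let go and at rest: tip within 15 mm of rest_foot and centre within 15 mm of rest_mid; both override pins have sprung back out (less than 1 mm down) (distance between punch_tip and rest_foot below 0.015 m and distance between punch_center and rest_mid below 0.015 m and value of joint each of override_a, override_b below 0.001 m and linear speed of punch below 0.02 m/s); the robot touches nothing.
It fails at once if the override pin of the valve away from the gauge is pressed more than 2 mm ((horizontal distance between gauge and mouth_a above 0.075 m and value of joint override_a above 0.002 m) or (horizontal distance between gauge and mouth_b above 0.075 m and value of joint override_b above 0.002 m)).
It fails at once if a loose thing other than the punch is moved more than 30 mm (distance of any of spare_gauge, spanner, screwdriver, tee, union, fluid, mug from where it was at the start of the episode above 0.03 m).
It also fails if it takes over 67 s, if anything falls off the work surface, if the arm or the gripper's body presses on something with over 40 N, if the wrist force passes 120 N, or if a joint passes its speed limit or range.

ROBOT

A 6-joint arm with a two-finger parallel gripper is mounted at the origin on the work surface. World frame = base frame: x ahead of the robot, y to its left, z up, the work surface at z = 0. Lengths are in m, angles in degrees, forces in N, time in s.
With the tool pointing down it reaches from about 0.25 to 0.725 m from the base axis. Payload 9.7 kg.
Tool frame: the origin (TCP) lies midway between the tips of the shut fingers; the grasp point (between the pads) lies bot.hold_point_z behind it (bot.hold_point_z is the distance from the TCP to the grasp point, in m); z points along the fingers, y is the line along which they close (so a half turn about z gives the same grasp; the last joint's range is limited). The gripper opens to 85 mm and grips with 20 to 120 N. Pads are 22 mm wide; open, the fingers measure 114 mm over their backs; the gripper's body (76 mm by 85 mm) begins 54 mm behind the grasp point. The pads swing forward as they close: fully open they stand 13 mm farther back than shut.
Start: joints at [-75.229, 4.979, 10.078, 95.1, 0, 90], TCP at [0.14, -0.532, 0.191] pointing down, gripper open.
Joint ranges: [-179.16, 179.16], [-48.56, 103.87], [-65.8, 70.77], [-126.05, 130.52], [-82.76, 87.17], [-180, 180]. Speed limits (degrees/s): [127.2, 127.2, 147.25, 180, 180, 180].

INTERFACE

Orientations are given as [roll, pitch, yaw] about the fixed x, y, z axes, in that order (R = Rz(yaw) Ry(pitch) Rx(roll)).
In Python, from workcell import bot, camera, camera_model, ticket gives the robot as it stands.
- The arm moves only by the tool send_rows, never from a script. Its argument "targets" is text: rows parted by semicolons, each of 5 numbers parted by spaces: the shift along the tool's x, y, z in mm, then the turn about the tool's z in degrees, then the closure in counts, from 0 (fully open) to 255 (shut). A call has 1 to 20 rows; each row is the pose to reach, as a shift and turn from the pose commanded when the call began, along the tool's axes at that moment; what a row does not reach only later rows make up. A row lasts 1/8 s, in which the tool goes at most 62.5 mm and 10.7 degrees, less where a joint would pass 70% of its speed; a pose out of reach is approached as far as the arm can. A call with a gripper value outside its range is refused whole. The fingers move at their own pace and stop on an object; "newtons" is the grip in N (left out, the last holds). Time passes only in rows, so rows that repeat a pose let the fingers close. It gives the time, the measured TCP pose, the force, the opening and the grip force at its end, in the units of the state.
- bot.get_obs(): the state, without advancing time (a new reading comes with each control period).
- camera(name): name is "side" or "top" or "wrist"; returns the picture (480x640x3 uint8, blue, green, red); there is no depth.
- camera_model(name): a dict with "K" (3x3 intrinsics, pixels), "dist_coeffs" ([k1, k2, p1, p2, k3] as OpenCV has them; the pictures are not rectified), "pose" (4x4, takes a point from camera to world coordinates); the wrist camera has in their place "T_tool_cam" (4x4, takes a point from camera to tool coordinates, whose origin is the TCP and whose axes are the flange's). Camera axes: x right, y down, z forward; pixel columns grow to the right and rows downward; lengths in m; the calibration is good to about 2 mm. A picture is of the moment at which its call begins: read the wrist's pose just before it. camera_model takes no time and is no camera call.
- ticket.job_done(): hands the job in; it is judged then, once.
The state is a dict: "time": time; "q": joint angles; "qd": joint speeds; "joint_efforts": joint torques, N m; "ee_pos": TCP position; "tcp_rot": TCP orientation; "wrist_force": force on the tool from outside, world axes, zero at the start; "torque": the same for the moment, N m; "opening": finger opening in m; "grasp_force": force on a finger pad.
Only numpy, scipy, OpenCV 4.12 (cv2) and the standard library are available. Lean on these libraries where they do the work, as an engineer would, in place of code of your own. Each camera call takes 0.05 s, during which the arm holds its last target. There are 200 camera calls.

## Working session

There is one attempt and no reset: what is moved stays moved. The work goes in short steps, Python scripts to look and compute and a tool call to move; the robot and the scene stay as the last step left them, time stands still between calls to the robot, and variables do not carry over. Pictures are saved under pics/ and viewed, at most 10 in all, crops included, and the job is handed in when it is done.

Besides the shell and the picture viewer there is one more tool, called after "Request:" as a command line: name --argument value ..., lists and objects as JSON in quotes. send_rows: Moves the arm, as the interface text tells. Its arguments: {"type":"object","properties":{"targets":{"type":"string"},"newtons":{"type":"number"}},"required":["targets"]}

```bash
ls; mkdir -p pics; python3 - <<'E'
from workcell import bot,camera,camera_model
import cv2,numpy as np
for n in("top","side"):
    im=camera(n);cv2.imwrite(f"pics/{n}0.png",im);m=camera_model(n);print(n,np.round(m["K"],1).tolist(),np.round(m["dist_coeffs"],4),np.round(m["pose"],4).tolist())
m=camera_model("wrist");print({k:np.round(v,4).tolist() for k,v in m.items() if not isinstance(v,str)})
print(bot.hold_point_z,bot.get_obs())
E
```

```text
pics
top [[602.1, 0.0, 319.6], [0.0, 602.1, 236.1], [0.0, 0.0, 1.0]] [-0.2038  0.      0.      0.      0.    ] [[-0.0135, -0.9916, 0.1287, 0.4032], [-0.9999, 0.0124, -0.0097, 0.017], [0.008, -0.1288, -0.9916, 1.3416], [0.0, 0.0, 0.0, 1.0]]
side [[433.8, 0.0, 319.3], [0.0, 433.8, 248.5], [0.0, 0.0, 1.0]] [0.0197 0.     0.     0.     0.    ] [[0.9533, -0.2149, 0.2121, 0.368], [-0.3012, -0.629, 0.7167, -0.5834], [-0.0206, -0.7471, -0.6644, 0.6447], [0.0, 0.0, 0.0, 1.0]]
{'K': [[394.2302, 0.0, 315.6029], [0.0, 394.2302, 239.0133], [0.0, 0.0, 1.0]], 'dist_coeffs': [0.0197, 0.0, 0.0, 0.0, 0.0], 'T_tool_cam': [[-0.0008, -0.9597, -0.281, 0.0711], [1.0, -0.0006, -0.0007, 0.0], [0.0005, -0.281, 0.9597, -0.1822], [0.0, 0.0, 0.0, 1.0]]}
0.0187 {'time': 0.1, 'q': array([-7.52293235e+01,  5.00863557e+00,  1.00353842e+01,  9.50995362e+01,
        9.18994175e-04,  9.00004698e+01]), 'qd': array([ 0.04919851, -0.08449975,  0.08721069,  0.02839323,  0.08032403,
        0.02197265]), 'joint_efforts': array([-3.11900134e-03, -5.21558976e+01,  4.65655804e+01,  1.60133850e-02,
       -1.32463265e-04,  2.86392401e-05]), 'ee_pos': array([ 0.14015737, -0.53155533,  0.19081508]), 'tcp_rot': array([-1.79927212e+02, -9.18396651e-04,  1.47702056e+01]), 'wrist_force': array([0.39049616, 0.69678645, 0.07098764]), 'torque': array([ 0.05314745, -0.01537287, -0.01205216]), 'grasp_force': 0.0, 'opening': 0.08573372468976928}
```

View pics/top0.png

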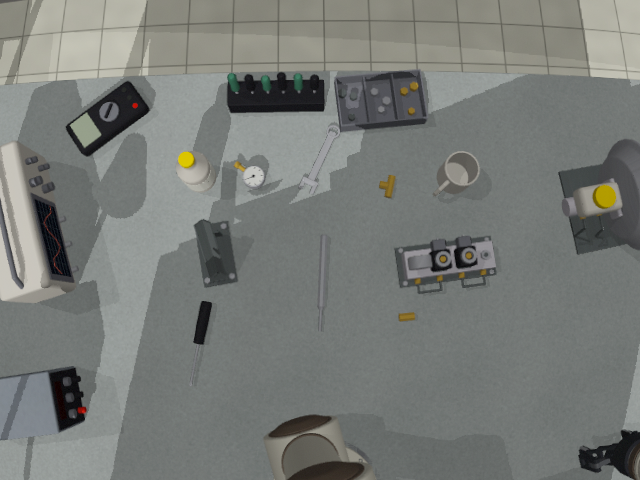

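View pics/side0.png

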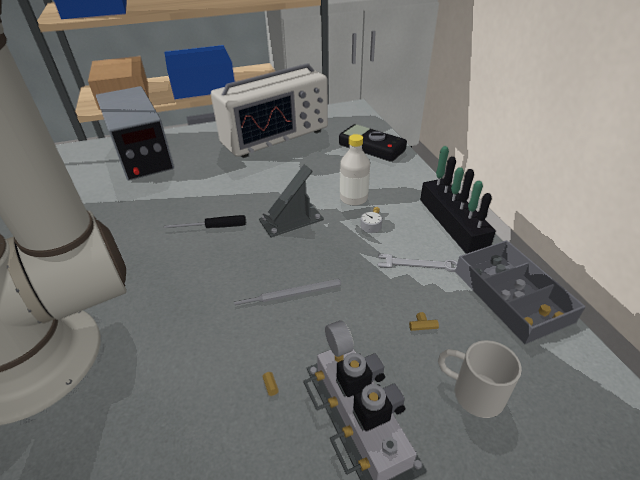

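The top view shows the punch with its tail at about (323,236) and its nose at (321,330). The rest is at (216,253) with its high end toward the top of the image. The block is at (446,262). In the side view the gauge stands on the block's far end (340,335), which is the left (+y) end in the top view. I'll view enlarged crops to get accurate pixels.

```bash
cat > h.py <<'E'
import numpy as np,cv2
from workcell import bot,camera,camera_model
from scipy.spatial.transform import Rotation as R
def pose(name):
    m=camera_model(name)
    if name!="wrist": return m,np.array(m["pose"])
    o=bot.get_obs();T=np.eye(4);T[:3,:3]=R.from_euler("xyz",o["tcp_rot"],degrees=True).as_matrix();T[:3,3]=o["ee_pos"]
    return m,T@np.array(m["T_tool_cam"])
def ray(uv,m,T):
    p=cv2.undistortPoints(np.array([[uv]],float),np.array(m["K"]),np.array(m["dist_coeffs"]))[0,0]
    return T[:3,3],T[:3,:3]@np.r_[p,1]
def onz(uv,z,m,T):
    c,d=ray(uv,m,T);return c+d*(z-c[2])/d[2]
def proj(P,m,T):
    Ti=np.linalg.inv(T);return cv2.projectPoints(np.atleast_2d(np.array(P,float)),cv2.Rodrigues(Ti[:3,:3])[0],Ti[:3,3],np.array(m["K"]),np.array(m["dist_coeffs"]))[0][:,0]
def tri(a,b): # a,b=(uv,m,T)
    (c1,d1),(c2,d2)=ray(*a),ray(*b)
    s=np.linalg.lstsq(np.c_[d1,-d2],c2-c1,rcond=None)[0];p,q=c1+s[0]*d1,c2+s[1]*d2
    return (p+q)/2,np.linalg.norm(p-q)
E
python3 - <<'E'
import cv2,numpy as np
a=cv2.imread("pics/top0.png");b=cv2.imread("pics/side0.png")
c=lambda im,x,y,w,h,s:cv2.resize(im[y:y+h,x:x+w],None,fx=s,fy=s,interpolation=cv2.INTER_CUBIC)
o=np.zeros((600,800,3),np.uint8)
for im,x,y,w,h,s,X,Y in[(a,185,210,60,85,3.5,0,0),(a,385,225,120,80,3.5,215,0),(b,250,155,80,85,3.5,0,300),(b,295,310,140,170,1.7,290,300),(a,305,228,30,110,2.7,640,0),(b,225,270,120,45,2,535,310)]:
    k=c(im,x,y,w,h,s);o[Y:Y+k.shape[0],X:X+k.shape[1]]=k[:600-Y,:800-X]
cv2.imwrite("pics/crops.png",o)
E
```

```text
(no output)
```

View pics/crops.png

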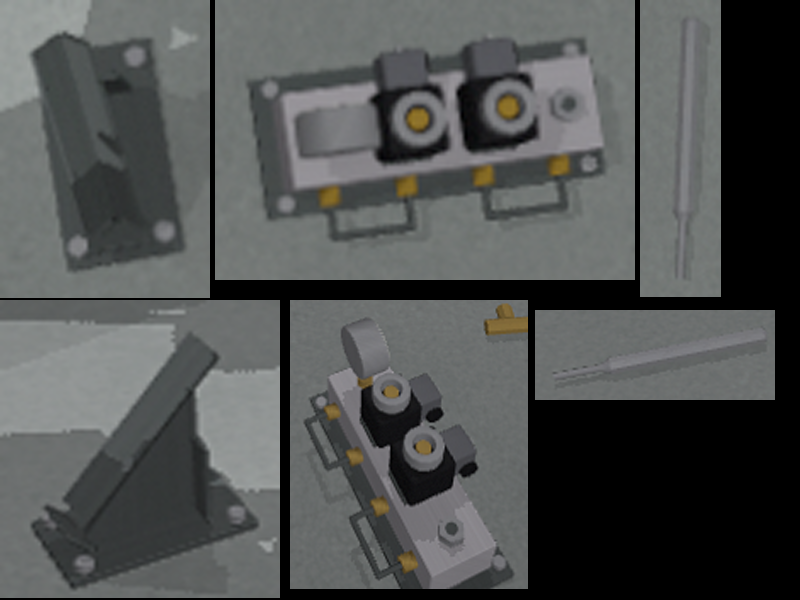

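The crops show the rest's base corners at top-image pixels (205,287), (237.6,281.4) and (228.4,221). The nut beside the gauge is at (443,259) in the top view and about (354,363) in the side view. The other nut is at (468.7,255.6). The punch's tail is at (324.3,234.7) and its tip at (321.3,331).

```bash
python3 - <<'E'
from h import *
m,T=pose("top");ms,Ts=pose("side")
np.set_printoptions(precision=4,suppress=True)
t,n=onz((324.3,234.7),.01,m,T),onz((321.3,331),.008,m,T)
print("tail",t,"tip",n,np.linalg.norm(t-n),"yaw",np.degrees(np.arctan2(*(n-t)[[1,0]])))
B=[onz(u,.005,m,T) for u in[(205,287.1),(237.6,281.4),(228.4,220.9)]]
print("rest",B,np.linalg.norm(B[0]-B[1]),np.linalg.norm(B[1]-B[2]),"c",(B[0]+B[2])/2,"yaw",np.degrees(np.arctan2(*(B[2]-B[1])[[1,0]])))
im=cv2.imread("pics/top0.png");sd=cv2.imread("pics/side0.png")
def blobs(im,r):
    x,y,w,h=r;hsv=cv2.cvtColor(im[y:y+h,x:x+w],cv2.COLOR_BGR2HSV);k=cv2.inRange(hsv,(10,120,90),(35,255,255))
    N,_,s,c=cv2.connectedComponentsWithStats(k);return [(s[i,4],c[i]+[x,y]) for i in range(1,N) if s[i,4]>6]
A=blobs(im,(430,240,55,30));S=blobs(sd,(335,345,60,65));print(A,S)
for _,u in A: print("z103",onz(u,.103,m,T))
for _,u in S: print("side z103",onz(u,.103,ms,Ts))
for p in [(250+35/3.5,155+245/3.5)]: pass
E
```

```text
tail [ 0.5792 -0.0065  0.01  ] tip [0.3658 0.0031 0.008 ] 0.2135419965384474 yaw 177.4192964908672
rest [array([0.4653, 0.2612, 0.005 ]), array([0.4774, 0.1878, 0.005 ]), array([0.6139, 0.2091, 0.005 ])] 0.07432603800374127 0.13814092370929276 c [0.5396 0.2351 0.005 ] yaw 8.848841849750304
[(np.int32(30), array([468.3, 255.3])), (np.int32(32), array([442.5, 258.5]))] [(np.int32(31), array([339.0645, 358.0645])), (np.int32(45), array([354.0889, 363.6444])), (np.int32(57), array([373.0877, 396.4211])), (np.int32(17), array([335.7059, 401.7647]))]
z103 [ 0.5196 -0.3064  0.103 ]
z103 [ 0.5137 -0.2509  0.103 ]
side z103 [ 0.4956 -0.2381  0.103 ]
side z103 [ 0.513  -0.2537  0.103 ]
side z103 [ 0.519  -0.3096  0.103 ]
side z103 [ 0.4685 -0.3012  0.103 ]
```

Request:
send_rows --targets "530 -405 30 17.4 0;530 -405 30 17.4 0;530 -405 30 17.4 0;530 -405 30 17.4 0;530 -405 30 17.4 0;530 -405 30 17.4 0;530 -405 30 17.4 0;530 -405 30 17.4 0;530 -405 30 17.4 0;530 -405 30 17.4 0;530 -405 30 17.4 0;530 -405 30 17.4 0;530 -405 30 17.4 0;530 -405 30 17.4 0;530 -405 30 17.4 0;530 -405 30 17.4 0" --newtons 20

```text
time: 2.1
ee_pos: [0.549, -0.0153, 0.1618]
tcp_rot: [-179.6, -0.0, -1.8]
wrist_force: [0.3, -0.2, -0.5]
opening: 0.0851
grasp_force: 0.0
```

```bash
python3 - <<'E'
from h import *
m,T=pose("wrist");im=camera("wrist");cv2.imwrite("pics/w1.png",im);np.savez("w1.npz",T=T)
print(T.round(4).tolist(), proj([[.578,-.0065,.008],[.366,.003,.008]],m,T))
E
```

```text
[[-0.032, -0.9594, -0.2804, 0.6199], [-0.9995, 0.0285, 0.0165, -0.019], [-0.0078, 0.2807, -0.9598, 0.344], [0.0, 0.0, 0.0, 1.0]] [[305.60569536 175.55512019]
 [304.38340049 389.36757203]]
```

View pics/w1.png

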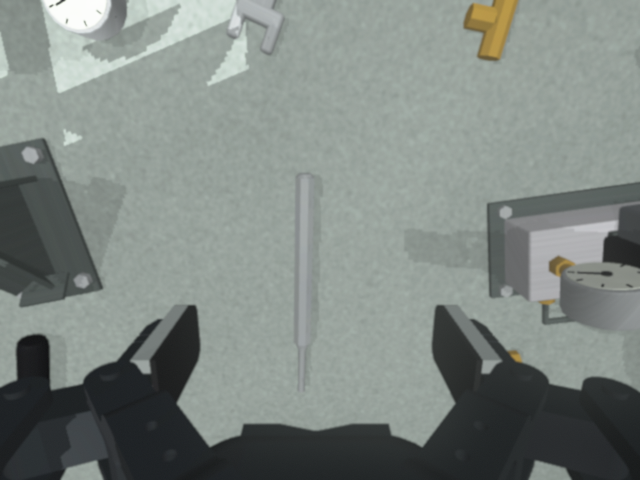

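The wrist view shows the punch's tail at (305,174) and its tip at (301,389). The rest's base edge on the right runs from (45,139) to (102,289). The gauge is at the left end of the block.

```bash
python3 - <<'E'
from h import *
np.set_printoptions(precision=4,suppress=True)
m=camera_model("wrist");T=np.load("w1.npz")["T"]
t,n=onz((304.5,174),.014,m,T),onz((301,390),.008,m,T);print(t,n,np.linalg.norm(t-n),np.degrees(np.arctan2(*(t-n)[[1,0]])))
a,b=onz((102,289),.005,m,T),onz((45,139),.005,m,T);print(a,b,np.linalg.norm(a-b),np.degrees(np.arctan2(*(b-a)[[1,0]])))
y=np.arctan2(*(b-a)[[1,0]]);print("centre",(a+b)/2+.038*np.array([-np.sin(y),np.cos(y),0]))
o=bot.get_obs();print(o["ee_pos"],o["tcp_rot"])
E
```

```text
[ 0.5801 -0.0059  0.014 ] [0.3654 0.0064 0.008 ] 0.21513885453732012 -3.267136699313523
[0.4784 0.1868 0.005 ] [0.614  0.2087 0.005 ] 0.13739712335056126 9.196514014903906
centre [0.5401 0.2353 0.005 ]
[ 0.549  -0.0152  0.1618] [-179.5715   -0.0246   -1.7817]
```

Request:
send_rows --targets "1 -11 50 1.2 0;1 -11 80 1.2 0;1 -11 110 1.2 0;1 -11 110 1.2 0;1 -11 110 1.2 0"

```text
time: 2.78
ee_pos: [0.5506, -0.014, 0.0529]
tcp_rot: [-179.1, -0.1, -1.9]
wrist_force: [0.4, 1.0, 0.7]
opening: 0.0852
grasp_force: 0.0
```

```bash
python3 - <<'E'
from h import *
np.set_printoptions(precision=3,suppress=True)
o=bot.get_obs();print(o)
m,T=pose("wrist");im=camera("wrist");cv2.imwrite("pics/w2.png",im)
E
```

```text
{'time': 2.775, 'q': array([ -2.001,   4.552,  -5.696,  79.692,   0.916, 179.943]), 'qd': array([ 0.055, -0.408,  0.862, -0.243, -0.057, -0.042]), 'joint_efforts': array([ -0.013, -50.395,  45.174,  -0.006,   0.05 ,   0.   ]), 'ee_pos': array([ 0.551, -0.014,  0.053]), 'tcp_rot': array([-179.084,   -0.061,   -1.945]), 'wrist_force': array([0.372, 0.95 , 0.683]), 'torque': array([-0.079,  0.057,  0.007]), 'grasp_force': 0.0, 'opening': 0.08521666462936962}
```

View pics/w2.png

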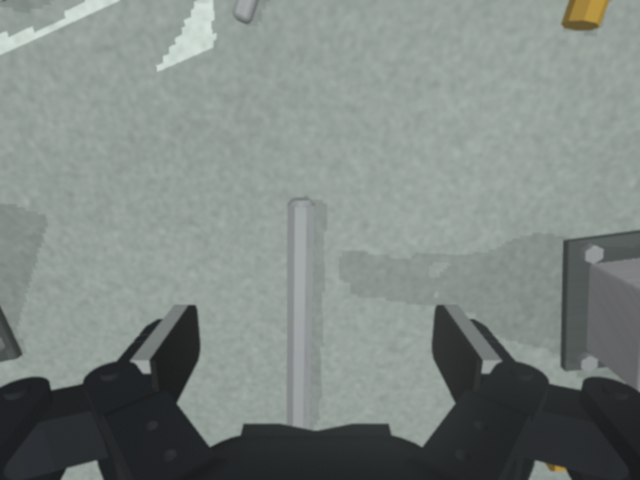

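The wrist view at lower height shows the punch's tail at (301,200). Joint 6 has hit its 180° limit, which explains the sideways error. I'll use the half-turn grasp instead.

Request:
send_rows --targets "0 0 -40 -10 0;0 0 -40 -20 0;0 0 -40 -30 0;0 0 -40 -40 0;0 0 -40 -50 0;0 0 -40 -60 0;0 0 -40 -70 0;0 0 -40 -80 0;0 0 -40 -90 0;0 0 -40 -100 0;0 0 -40 -110 0;0 0 -40 -120 0;0 0 -40 -130 0;0 0 -40 -140 0;0 0 -40 -150 0;0 0 -40 -160 0;0 0 -40 -170 0;0 0 -40 -179 0;0 0 -40 -179 0;0 0 -40 -179 0"

```text
time: 5.32
ee_pos: [0.5505, -0.0146, 0.0924]
tcp_rot: [179.1, 0.0, 176.9]
wrist_force: [-0.5, 0.1, 1.0]
opening: 0.0853
grasp_force: 0.0
```

Request:
send_rows --targets "0 9 40 0 0;0 9 65 0 0;0 9 80 0 0;0 9 87 0 0;0 9 90 0 0;0 9 90 0 0;0 9 90 0 120;0 9 90 0 255;0 9 90 0 255;0 9 90 0 255;0 9 90 0 255;0 9 90 0 255;0 9 90 0 255" --newtons 20

```text
time: 6.95
ee_pos: [0.5506, -0.0042, 0.0017]
tcp_rot: [179.1, -0.0, 177.1]
wrist_force: [0.6, -0.5, 0.0]
opening: -0.0001
grasp_force: 0.0
```

```bash
python3 - <<'E'
from h import *
a=camera("wrist");b=camera("side")
cv2.imwrite("pics/w3.png",np.hstack([cv2.resize(a,(400,300)),cv2.resize(b[150:390,180:500],(400,300))]))
E
```

```text
(no output)
```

View pics/w3.png

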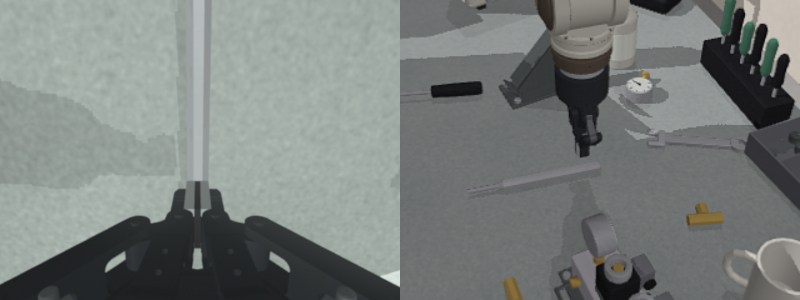

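The view shows the fingers shut with the punch apparently unmoved beneath them. I'll check the fingertip position against the side camera projection.

```bash
python3 - <<'E'
from h import *
np.set_printoptions(precision=4,suppress=True)
m,T=pose("side");b=camera("side")
o=bot.get_obs();print(o["ee_pos"],o["q"])
print(proj([o["ee_pos"],[.58,-.006,.008],[.3655,.0064,.008]],m,T))
mt,Tt=pose("top")
c=cv2.resize(b[240:320,225:385],(640,320),interpolation=cv2.INTER_CUBIC);t=camera("top")
print(proj([o["ee_pos"],[.58,-.006,.008],[.3655,.0064,.008]],mt,Tt))
t=cv2.resize(t[210:345,270:390],(360,405))
c=cv2.resize(c,(440,220))
O=np.zeros((405,800,3),np.uint8);O[:220,:440]=c;O[:,440:]=t;cv2.imwrite("pics/z.png",O)
E
```

```text
[ 0.5505 -0.0042  0.0017] [ -0.9739   5.6971 -10.1876  74.1197   0.9146   1.9619]
[[325.6467 286.3154]
 [339.6649 281.4145]
 [233.572  302.5521]]
[[323.388  247.8676]
 [324.0566 234.4459]
 [319.8088 331.1756]]
```

View pics/z.png

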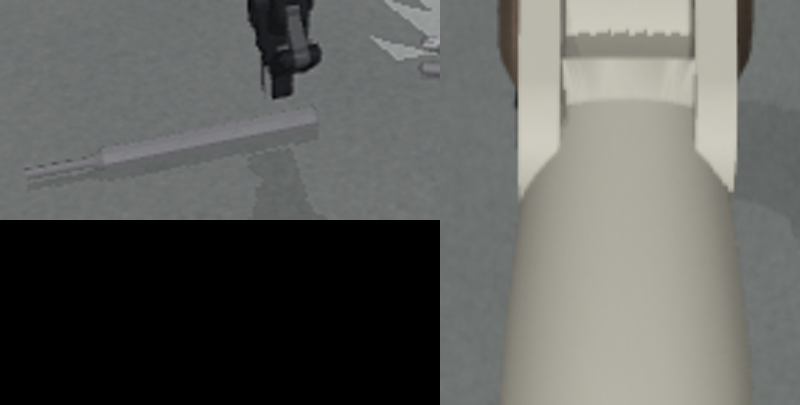

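The shut fingertips appear at (326,275) in the side image, but the reported TCP projects to (326,286). The tips are therefore about 25–30 mm higher than the nominal TCP and sit above the punch. I'll open, go lower while watching the force, and close again.

Request:
send_rows --targets "0 0 0 0 100;0 0 0 0 100;0 0 0 0 100;0 0 5 0 100;0 0 10 0 100;0 0 14 0 100;0 0 14 0 100;0 0 18 0 100;0 0 18 0 100"

```text
time: 8.28
ee_pos: [0.5504, -0.0039, -0.0166]
tcp_rot: [179.1, -0.1, 177.1]
wrist_force: [0.3, -0.7, -0.2]
opening: 0.0517
grasp_force: 0.0
```

Request:
send_rows --targets "0 0 3 0 100;0 0 6 0 100;0 0 6 0 100;0 0 6 0 255;0 0 6 0 255;0 0 6 0 255;0 0 6 0 255" --newtons 20

```text
time: 9.15
ee_pos: [0.5506, -0.0038, -0.0222]
tcp_rot: [179.1, -0.0, 177.1]
wrist_force: [-0.4, 0.1, -0.6]
opening: 0.0002
grasp_force: 0.0
```

```bash
python3 - <<'E'
from h import *
m,T=pose("side");b=camera("side");a=cv2.imread("pics/side0.png")
g=cv2.cvtColor(b,cv2.COLOR_BGR2GRAY);g0=cv2.cvtColor(a,cv2.COLOR_BGR2GRAY)
print("z->row",[(z,proj([[.5505,-.004,z]],m,T)[0].round(1).tolist()) for z in(-.02,0,.01,.02,.03)])
for r in range(264,302,2): print(r,g[r,308:350:2])
E
```

```text
z->row [(-0.02, [325.7, 293.5]), (0, [325.6, 286.8]), (0.01, [325.6, 283.4]), (0.02, [325.5, 280.0]), (0.03, [325.4, 276.4])]
264 [113 114 113 113 116  48  29  29  30  28  32  51  83  84  85  95 111 112
 113 110 111]
266 [114 111 113 113 113 109  29  29  28  61  73  45  86  84  62  24  69 113
 111 111 109]
268 [113 115 110 112 111 110  44  30  25  36  28  30  67  67  69  38  40 114
 112 112 106]
270 [118 115 114 112 112 116  48  26  24  20  35  42  80  81  74  32  35 116
 111 108 111]
272 [114 113 115 111 115 115  59  27  20  22  30  33  48  63  58  20  76 115
 108 110 112]
274 [111 111 114 113 113 115  73  67  18  21  24  19  34  24  33 115 115 113
 113 112 114]
276 [113 111 114 112 114 114  69 113  17  23  28  28 119 117 113 114 115 111
 110 111 111]
278 [115 116 110 113 114 115  68 115  20  32  31  33 117 112 111 101 114 111
 109 113 113]
280 [114 113 114 111 111 112  78 114  23  32  30  39 122 120 121 120 109 114
 111 113 111]
282 [110 114 113 115 114 106 107 114  18  29  29  34 124 127 127 127 114 114
 111 115 115]
284 [117 119 123 102 104 103 105 117  90 108 128 127 127 127 127 120 108 113
 113 113 114]
286 [122 122 126 129 126 125 124 124 126 126 118 111 100 102 102 102 109 112
 116 113 114]
288 [127 125 129 129 126 119 112 100 102 102 102 104 102  99 100 102 103 115
 114 116 118]
290 [121 113 101 102 103 103 103 102 101 102  99 101 104 104 100 100 102 114
 114 113 113]
292 [102 102 103 100 101 100 100 103 104 105 103 104 104 115 114 113 112 113
 114 113 114]
294 [103 101 102 103 100 100 102 103 103  99 100 101 105 117 116 114 113 115
 116 114 114]
296 [102 114 112 115 112 102 104 101 102 101 104 103 107 113 111 112 113 113
 114 111 115]
298 [114 115 116 117 117 104 103 102 103 103 106 102 102 116 118 115 114 113
 113 116 113]
300 [111 114 114 113 114 115 103 104 101 101 102 104 104 116 110 108 114 113
 114 115 114]
```

Request:
send_rows --targets "0 0 0 0 120;0 0 0 0 120;0 0 0 0 120;0 0 4 0 120;0 0 8 0 120;0 0 10 0 120;0 0 12 0 120;0 0 12 0 120"

```text
time: 10.2
ee_pos: [0.5505, -0.0036, -0.0344]
tcp_rot: [179.1, -0.0, 177.1]
wrist_force: [1.0, 0.0, 0.4]
opening: 0.0453
grasp_force: 0.0
```

Request:
send_rows --targets "0 0 0 0 255;0 0 0 0 255;0 0 0 0 255;0 0 0 0 255" --newtons 20

```text
time: 10.7
ee_pos: [0.5507, -0.0035, -0.034]
tcp_rot: [179.1, -0.0, 177.1]
wrist_force: [-1.3, 0.4, 1.6]
opening: 0.015
grasp_force: 23.0
```

Request:
send_rows --targets "0 0 0 0 170;0 0 0 0 170;0 0 2 0 170;0 0 4 0 170;0 0 4 0 170;0 0 4 0 255;0 0 4 0 255;0 0 4 0 255;0 0 4 0 255" --newtons 20

```text
time: 11.82
ee_pos: [0.5506, -0.0035, -0.0382]
tcp_rot: [179.1, -0.0, 177.1]
wrist_force: [0.3, 0.7, -0.0]
opening: 0.0158
grasp_force: 21.7
```

Request:
send_rows --targets "0 0 -60 0 255;0 0 -120 0 255;0 0 -180 0 255;0 0 -180 0 255;0 0 -180 0 255;0 0 -180 0 255"

```text
time: 12.58
ee_pos: [0.5496, -0.0064, 0.1396]
tcp_rot: [179.1, -0.2, 177.1]
wrist_force: [0.3, -0.2, -3.2]
opening: 0.0151
grasp_force: 21.0
```

```bash
python3 - <<'E'
from h import *
b=camera("side");a=cv2.imread("pics/side0.png");cv2.imwrite("pics/s4.png",b)
m,T=pose("side");o=bot.get_obs();p=o["ee_pos"]+[0,0,.046];print(p,o["torque"],o["opening"])
for th in range(0,100,15): print(th,proj([p+.185*np.array([-np.cos(np.radians(th)),0,-np.sin(np.radians(th))])],m,T))
E
```

```text
[ 0.54969185 -0.00640451  0.18578034] [-0.05746153 -0.13697332 -0.03639997] 0.015245088383868401
0 [[217.98970762 236.76561674]]
15 [[226.52710808 257.18773388]]
30 [[240.77560033 273.06349727]]
45 [[259.16715624 283.96752724]]
60 [[280.24704889 289.86004865]]
75 [[302.74919647 290.93052584]]
90 [[325.59449075 287.48411517]]
```

View pics/s4.png

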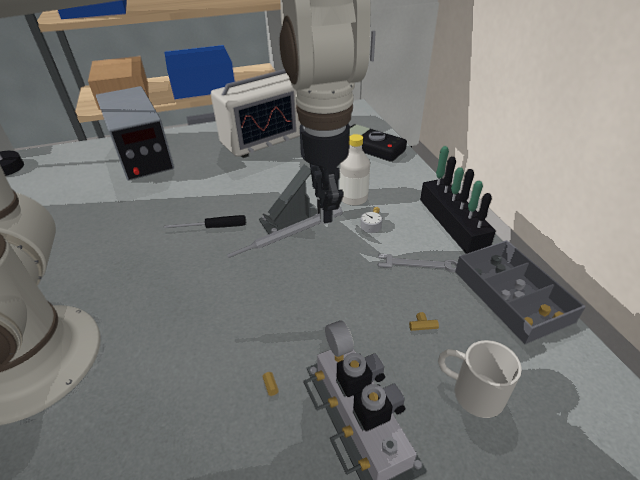

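The side view shows the punch held with its tip at (229,257), already tilted about 16° nose-down, so it slips in the pads under gravity. I'll try easing the grip with the closure count.

Request:
send_rows --targets "0 0 0 0 220;0 0 0 0 220;0 0 0 0 220"

```text
time: 13.0
ee_pos: [0.5505, -0.0064, 0.1416]
tcp_rot: [179.1, -0.0, 177.1]
wrist_force: [0.4, 0.1, -2.7]
opening: 0.015
grasp_force: 21.0
```

Request:
send_rows --targets "0 0 0 0 215;0 0 0 0 215"

```text
time: 13.25
ee_pos: [0.5506, -0.0064, 0.1418]
tcp_rot: [179.1, -0.0, 177.1]
wrist_force: [1.2, 1.2, -2.4]
opening: 0.015
grasp_force: 21.0
```

Request:
send_rows --targets "0 0 0 0 213;0 0 0 0 213"

```text
time: 13.5
ee_pos: [0.5506, -0.0064, 0.1417]
tcp_rot: [179.1, -0.0, 177.1]
wrist_force: [-0.0, -0.3, -2.8]
opening: 0.0156
grasp_force: 21.0
```

Request:
send_rows --targets "0 0 0 0 212;0 0 0 0 212"

```text
time: 13.75
ee_pos: [0.5505, -0.0064, 0.1417]
tcp_rot: [179.1, -0.0, 177.1]
wrist_force: [0.0, -0.2, -2.5]
opening: 0.0152
grasp_force: 21.0
```

Request:
send_rows --targets "0 0 12 0 255;0 0 24 0 255;0 0 36 0 255;0 0 48 0 255;0 0 60 0 255;0 0 0 0 255;0 0 -60 0 255;0 0 -45 0 255;0 0 -30 0 255;0 0 -15 0 255;0 0 0 0 255;0 0 15 0 255;0 0 30 0 255;0 0 45 0 255;0 0 60 0 255;0 0 0 0 255;0 0 -60 0 255;0 0 -60 0 255;0 0 -60 0 255"

```text
time: 16.12
ee_pos: [0.5506, -0.0074, 0.2007]
tcp_rot: [179.1, -0.1, 177.1]
wrist_force: [1.4, 0.2, -2.7]
opening: 0.0155
grasp_force: 20.1
```

```bash
cat >> h.py <<'E'
def tip(u0=0.185,off=.046):
    """punch tilt from the side image: grey, moved pixels along candidate ray from the grip"""
    m,T=pose("side");b=camera("side").astype(int);a=cv2.imread("pics/side0.png").astype(int)
    o=bot.get_obs();p=o["ee_pos"]+[0,0,off];y=np.radians(o["tcp_rot"][2]);ux=np.array([np.cos(y),np.sin(y),0])
    d=np.abs(b-a).sum(2)>25;best=[]
    for th in range(-10,135,2):
        t=np.radians(th);P=[p+s*(ux*np.cos(t)-[0,0,np.sin(t)]) for s in np.linspace(.05,u0,40)]
        q=proj(P,m,T).round().astype(int);best.append((d[q[:,1],q[:,0]].mean(),th))
    print("tilt",sorted(best)[::-1][:5]);print(o["time"],o["ee_pos"].round(4),"torque",o["torque"].round(3),"open",round(o["opening"],4))
E
python3 -c "from h import *;tip()"
```

```text
tilt [(np.float64(0.75), 52), (np.float64(0.55), 50), (np.float64(0.5), 54), (np.float64(0.5), 46), (np.float64(0.45), 48)]
16.175 [ 0.5501 -0.0073  0.1999] torque [-0.038 -0.085  0.082] open 0.015
```

The lift-jerk ratchet works: the tilt is now about 51°. Next I'll move over the rest.

Request:
send_rows --targets "-2 20 -5 -2 255;-5 50 -10 -4 255;-9 85 -10 -6 255;-14 120 -10 -8 255;-18 155 -10 -10 255;-23 190 -10 -12 255;-27 225 -10 -12 255;-30 245 -10 -12 255;-31 253 -10 -12 255;-31 253 -10 -12 255;-31 253 -10 -12 255"

```text
time: 17.55
ee_pos: [0.5945, 0.2426, 0.2159]
tcp_rot: [179.1, 0.2, -171.0]
wrist_force: [0.2, -1.0, -2.4]
opening: 0.015
grasp_force: 20.1
```

```bash
python3 -c "
from h import *
tip()
print(bot.get_obs()['tcp_rot'],bot.get_obs()['q'].round(1))
cv2.imwrite('pics/w5.png',camera('wrist'))"
```

```text
tilt [(np.float64(0.875), 52), (np.float64(0.775), 50), (np.float64(0.6), 48), (np.float64(0.575), 46), (np.float64(0.4), 54)]
17.6 [0.5945 0.2425 0.216 ] torque [-0.051 -0.098  0.005] open 0.0154
[ 1.79103697e+02  1.73505003e-01 -1.70997234e+02] [21.8 18.7 28.9 99.8  0.8 12.8]
```

View pics/w5.png

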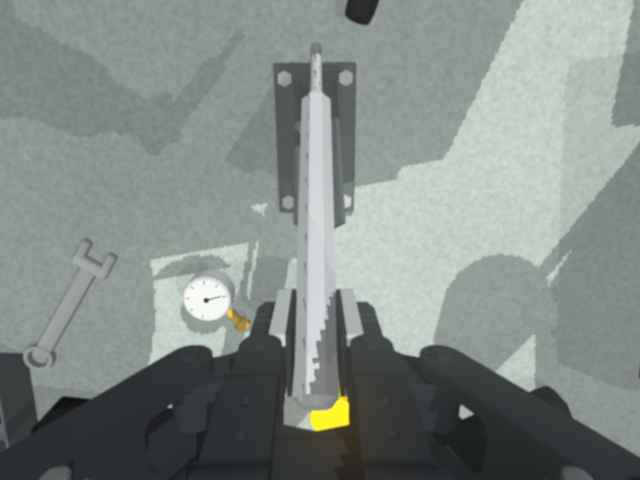

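The wrist view shows the punch centred over the rest. Its tip is at (316,45), and the low edge of the rest's base runs from (275,63) to (355,63).

```bash
python3 - <<'E'
from h import *
np.set_printoptions(precision=4,suppress=True)
m,T=pose("wrist");o=bot.get_obs();y=np.radians(o["tcp_rot"][2]);ux=np.array([np.cos(y),np.sin(y),0]);p=o["ee_pos"]+[0,-.0007,.046]
for th in(46,48,50,52,54,56):
    t=np.radians(th);print(th,proj([p+.185*(ux*np.cos(t)-[0,0,np.sin(t)]),p-.03*(ux*np.cos(t)-[0,0,np.sin(t)])],m,T).tolist())
a,b=onz((275,63),.005,m,T),onz((355,63),.005,m,T);c,d=onz((281,212),.005,m,T),onz((354,212),.005,m,T)
print(a,b,np.linalg.norm(a-b),c,d,(a+b+c+d)/4, np.degrees(np.arctan2(*((c+d)-(a+b))[[1,0]])))
E
```

```text
46 [[312.0269563949763, 25.430071372671676], [316.84312596981175, 403.7782332024992]]
48 [[312.0003374288003, 35.588475946291226], [316.88363167908045, 403.3171080502906]]
50 [[311.9775888832148, 45.498576214179025], [316.9231391962419, 402.7339449465269]]
52 [[311.9584548421625, 55.179033623398425], [316.9615622397953, 402.02732316403194]]
54 [[311.9427059071234, 64.64705053760707], [316.99881402728056, 401.1960652504457]]
56 [[311.9301362962932, 73.91853253029242], [317.03480758592195, 400.239254796678]]
[0.4774 0.19   0.005 ] [0.4658 0.2623 0.005 ] 0.07323162977853913 [0.6145 0.2135 0.005 ] [0.6031 0.2871 0.005 ] [0.5402 0.2382 0.005 ] 9.981063659429502
```

Request:
send_rows --targets "-3 1 15 0 255;-3 1 30 0 255;-3 1 45 0 255;-3 1 60 0 255;-3 1 70 0 255;-3 1 78 0 255;-3 1 82 0 255;-3 1 82 0 255"

```text
time: 18.65
ee_pos: [0.5973, 0.2463, 0.1337]
tcp_rot: [179.1, 0.2, -170.9]
wrist_force: [0.4, 0.3, -3.0]
opening: 0.0153
grasp_force: 20.1
```

```bash
python3 -c "
from h import *
tip();print(bot.get_obs()['wrist_force'])"
```

```text
tilt [(np.float64(0.575), 48), (np.float64(0.475), 46), (np.float64(0.425), 56), (np.float64(0.425), 52), (np.float64(0.4), 54)]
18.7 [0.5974 0.2463 0.1341] torque [ 0.018 -0.071  0.02 ] open 0.0149
[ 0.36571379  0.03645121 -2.25975522]
```

Request:
send_rows --targets "0 0 4 0 255;0 0 8 0 255;-2 0 11 0 255;-4 0 14 0 255;-6 0 17 0 255;-7 0 19 0 255;-7 0 19 0 255"

```text
time: 19.58
ee_pos: [0.6057, 0.248, 0.116]
tcp_rot: [179.1, 0.4, -171.0]
wrist_force: [5.1, 1.0, 3.9]
opening: 0.0156
grasp_force: 20.7
```

```bash
python3 -c "
from h import *
tip();print(bot.get_obs()['wrist_force'])"
```

```text
tilt [(np.float64(0.975), 48), (np.float64(0.875), 46), (np.float64(0.675), 50), (np.float64(0.625), 52), (np.float64(0.575), 44)]
19.625 [0.6056 0.248  0.116 ] torque [ 0.105 -0.979 -0.032] open 0.015
[4.69296974 1.37541079 4.87773174]
```

Request:
send_rows --targets "0 0 3 0 255;0 0 3 0 255;0 0 3 0 190;0 0 3 0 140;0 0 3 0 140;0 0 3 0 140;0 0 3 0 140"

```text
time: 20.5
ee_pos: [0.6041, 0.2478, 0.1116]
tcp_rot: [179.1, 0.1, -170.9]
wrist_force: [0.7, 0.6, 0.1]
opening: 0.0387
grasp_force: 0.0
```

```bash
python3 -c "
from h import *
tip();print(bot.get_obs()['wrist_force'])
cv2.imwrite('pics/s6.png',np.hstack([cv2.resize(camera('side')[140:250,220:350],(520,440)),cv2.resize(camera('wrist'),(280,210)).repeat(1,0) if 0 else np.vstack([cv2.resize(camera('wrist'),(280,210)),np.zeros((230,280,3),np.uint8)])]))"
```

```text
tilt [(np.float64(0.975), 48), (np.float64(0.875), 46), (np.float64(0.675), 50), (np.float64(0.575), 52), (np.float64(0.55), 44)]
20.55 [0.6041 0.2477 0.1117] torque [-0.021 -0.038  0.033] open 0.0386
[ 0.1730884  -0.63704742 -0.1813015 ]
```

View pics/s6.png

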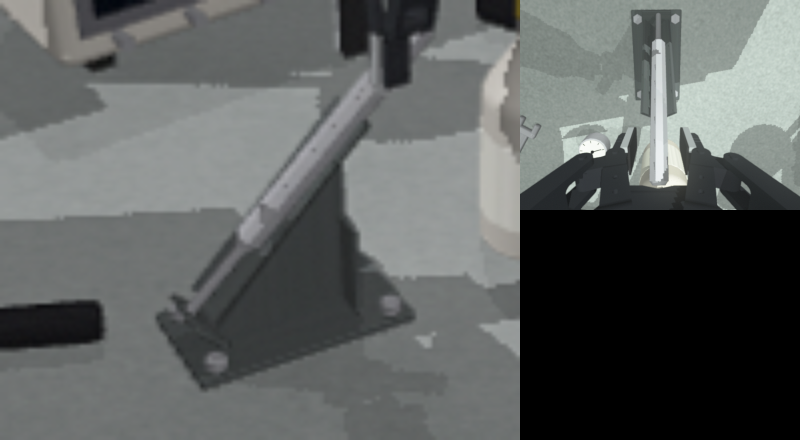

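The picture shows the punch lying home in the trough with the fingers open around its free end. I'll take hold of it again, then lift slowly.

Request:
send_rows --targets "0 0 1 0 140;0 0 3 0 140;0 0 3 0 140;0 0 3 0 255;0 0 3 0 255;0 0 3 0 255;0 0 3 0 255;0 0 -7 0 255;0 0 -20 0 255;0 0 -35 0 255;0 0 -50 0 255;0 0 -65 0 255;0 0 -80 0 255;0 0 -92 0 255;0 0 -100 0 255;0 0 -100 0 255" --newtons 20

```text
time: 22.65
ee_pos: [0.6044, 0.2463, 0.2123]
tcp_rot: [179.1, 0.2, -170.9]
wrist_force: [-0.5, -0.8, -2.3]
opening: 0.0149
grasp_force: 20.4
```

```bash
python3 -c "
from h import *
tip();print(bot.get_obs()['wrist_force'])"
```

```text
tilt [(np.float64(0.925), 54), (np.float64(0.675), 52), (np.float64(0.625), 56), (np.float64(0.55), 50), (np.float64(0.4), 58)]
22.7 [0.6043 0.2462 0.2117] torque [ 0.009 -0.091 -0.057] open 0.015
[ 0.02972883  0.09279001 -4.08851454]
```

Request:
send_rows --targets "5 -15 0 0 255;14 -40 0 0 255;28 -80 0 0 255;42 -120 0 0 255;56 -160 0 0 255;70 -200 0 0 255;80 -228 0 0 255;84 -239 0 0 255;84 -239 0 0 255;84 -239 -60 0 255;84 -239 -110 0 255;84 -239 -110 0 255;84 -239 -110 0 255"

```text
time: 24.32
ee_pos: [0.5591, -0.004, 0.3168]
tcp_rot: [179.1, 0.1, -170.9]
wrist_force: [0.4, -0.0, -4.0]
opening: 0.0149
grasp_force: 19.6
```

```bash
python3 -c "
from h import *
tip();print(bot.get_obs()['wrist_force'])"
```

```text
tilt [(np.float64(0.9), 68), (np.float64(0.8), 66), (np.float64(0.525), 70), (np.float64(0.425), 74), (np.float64(0.425), 72)]
24.375 [ 0.5588 -0.0042  0.3162] torque [ 0.01  -0.076  0.01 ] open 0.0148
[ 1.26644809 -0.76714972 -2.00936529]
```

Request:
send_rows --targets "0 0 10 0 255;0 0 25 0 255;0 0 40 0 255;0 0 55 0 255;0 0 70 0 255;0 0 85 0 255;0 0 100 0 255;0 0 40 0 255;0 0 -15 0 255;0 0 -5 0 255;0 0 10 0 255;0 0 25 0 255;0 0 40 0 255;0 0 55 0 255;0 0 70 0 255;0 0 85 0 255;0 0 100 0 255;0 0 40 0 255;0 0 -15 0 255;0 0 -15 0 255"

```text
time: 26.88
ee_pos: [0.5593, -0.0051, 0.3351]
tcp_rot: [179.1, 0.4, -170.9]
wrist_force: [0.3, -0.3, -3.5]
opening: 0.0147
grasp_force: 20.0
```

```bash
python3 -c "
from h import *
tip();print(bot.get_obs()['wrist_force'])"
```

```text
tilt [(np.float64(0.875), 76), (np.float64(0.7), 78), (np.float64(0.6), 74), (np.float64(0.525), 80), (np.float64(0.5), 82)]
26.925 [ 0.5593 -0.005   0.3323] torque [ 0.01  -0.168  0.035] open 0.015
[ 1.49234168  0.75600973 -4.20966111]
```

Request:
send_rows --targets "2 -12 0 0 255;7 -40 10 0 255;14 -80 20 0 255;22 -120 30 0 255;29 -160 40 0 255;37 -200 50 0 255;41 -228 55 0 255;43 -237 55 0 255;43 -237 55 0 255;43 -237 -5 0 255;43 -237 -50 0 255;43 -237 -50 0 255;43 -237 -50 0 255;43 -237 -50 0 255"

```text
time: 28.68
ee_pos: [0.5538, -0.2461, 0.3781]
tcp_rot: [179.1, 0.1, -170.9]
wrist_force: [0.4, 0.1, -3.3]
opening: 0.0151
grasp_force: 20.0
```

```bash
python3 -c "
from h import *
tip();tip();print(bot.get_obs()['wrist_force'])"
```

```text
tilt [(np.float64(0.725), 76), (np.float64(0.575), 80), (np.float64(0.55), 82), (np.float64(0.55), 74), (np.float64(0.5), 78)]
28.725 [ 0.5536 -0.2461  0.3781] torque [-0.05  -0.008 -0.048] open 0.0147
tilt [(np.float64(0.65), 76), (np.float64(0.625), 74), (np.float64(0.575), 82), (np.float64(0.575), 80), (np.float64(0.525), 78)]
28.775 [ 0.5535 -0.2462  0.3782] torque [-0.006 -0.062 -0.003] open 0.0152
[ 0.91025129 -0.49755264 -3.16649414]
```

```bash
python3 -c "
from h import *
cv2.imwrite('pics/wa.png',camera('wrist'))"
```

Request:
send_rows --targets "0 0 20 0 255;0 0 40 0 255;0 0 55 0 255;0 0 70 0 255;0 0 80 0 255;0 0 85 0 255;0 0 85 0 255" --newtons 50

```text
time: 29.7
ee_pos: [0.5534, -0.2452, 0.2937]
tcp_rot: [179.1, 0.1, -170.9]
wrist_force: [0.7, 0.1, -1.4]
opening: 0.0133
grasp_force: 48.9
```

```bash
cat > look.py <<'E'
from h import *
np.set_printoptions(precision=4,suppress=True,linewidth=150)
tip()
m,T=pose("wrist");im=camera("wrist");cv2.imwrite("pics/wb.png",im);a=cv2.imread("pics/wa.png")
o=bot.get_obs();y=np.radians(o["tcp_rot"][2]);ux=np.array([np.cos(y),np.sin(y),0]);p=o["ee_pos"]+[0,-.0007,.046]
for th in(72,75,78,81,84): print(th,proj([p+s*(ux*np.cos(np.radians(th))-[0,0,np.sin(np.radians(th))]) for s in(.13,.185)],m,T).tolist())
d=cv2.GaussianBlur(np.abs(im.astype(int)-a).sum(2).astype(np.float32),(3,3),0)<14
for r in range(60,420,8):
    c=np.where(d[r,280:350])[0]; print(r,len(c),c.mean()+280 if len(c) else 0,end=" | ")
h=cv2.inRange(cv2.cvtColor(im,cv2.COLOR_BGR2HSV),(10,120,90),(35,255,255));N,_,s,c=cv2.connectedComponentsWithStats(h)
print();[print(s[i],c[i],onz(c[i],.103,m,T)) for i in range(1,N) if s[i,4]>20]
print("nut pred",proj([[.5134,-.2523,.103],[.5193,-.308,.103]],m,T))
E
python3 look.py
```

```text
tilt [(np.float64(1.0), 124), (np.float64(0.975), 132), (np.float64(0.975), 126), (np.float64(0.95), 130), (np.float64(0.95), 128)]
29.75 [ 0.5536 -0.2452  0.2941] torque [-0.013  0.014  0.016] open 0.0133
72 [[312.49416612623736, 173.56609680375547], [311.83483001958547, 142.8382801590131]]
75 [[312.4982089178894, 183.11432032903622], [311.8514138497848, 154.90371120813052]]
78 [[312.50694529598456, 192.6156407973933], [311.87230417427116, 166.78854886209737]]
81 [[312.5202006165601, 202.07963035780392], [311.8973331958455, 178.51962987719236]]
84 [[312.53782925758384, 211.5158875261075], [311.92636874751054, 190.1222904106079]]
60 52 311.25 | 68 63 312.26984126984127 | 76 55 316.54545454545456 | 84 49 315.7755102040816 | 92 15 287.0 | 100 17 291.8235294117647 | 108 30 327.6666666666667 | 116 52 311.11538461538464 | 124 22 300.40909090909093 | 132 30 325.1666666666667 | 140 11 303.09090909090907 | 148 8 299.25 | 156 7 298.2857142857143 | 164 9 305.3333333333333 | 172 6 314.5 | 180 6 304.5 | 188 13 311.2307692307692 | 196 36 314.47222222222223 | 204 49 311.57142857142856 | 212 48 310
[... 559 characters left out ...]
 45 317.0 | 412 48 319.5833333333333 | 
[373  40  33  18 501] [388.7265  48.4551] [ 0.4118 -0.2007  0.103 ]
[212 108  11  10 107] [216.8598 112.4673] [ 0.4874 -0.3421  0.103 ]
[259 110  11  11 103] [263.4466 114.8738] [ 0.4828 -0.3008  0.103 ]
[305 112  11  11  96] [309.7917 117.3646] [ 0.4783 -0.2593  0.103 ]
[351 115  11  10  97] [355.7732 119.4536] [ 0.4736 -0.2179  0.103 ]
[245 148  14  14 157] [251.5287 154.535 ] [ 0.5192 -0.3075  0.103 ]
[305 151  13  12  68] [309.5294 155.3235] [ 0.5115 -0.2545  0.103 ]
[357 282  25  28 354] [369.1073 296.3249] [ 0.6431 -0.1719  0.103 ]
[601 366  13  12  96] [607.2188 371.6042] [0.6916 0.1033 0.103 ]
nut pred [[311.5214 157.7525]
 [251.005  154.5916]]
```

```bash
python3 - <<'E'
import cv2,numpy as np
np.set_printoptions(linewidth=220)
im=cv2.imread("pics/wb.png");g=cv2.cvtColor(im,cv2.COLOR_BGR2GRAY);h=cv2.inRange(cv2.cvtColor(im,cv2.COLOR_BGR2HSV),(10,120,90),(35,255,255))
for r in range(136,250,2): print(r," ".join(("B%3d"%g[r,c] if h[r,c] else "%4d"%g[r,c]) for c in range(286,346,2)))
E
```

```text
136  189  189  188  125   61   58   59   59   59   58   58   59   59   58   60   59   60   60   60   61   59   61   80  141  186  188  189  189  189  189
138  191  191  184  105   59   61   60   60   61   60   61   63   68   72   69   63   62   62   63   63   62   63   61   90  172  189  188  188  188  187
140  188  189  178   94   59   60   60   61   62   83  106  118  134  147  135  113   91   73   64   65   64   65   63   72  167  190  189  190  189  189
142  189  189  174   87   59   60   59   66  100  150  174  178  183  186  185  176  159  134   85   65   64   65   62   76  167  189  188  184  180  178
144  189  190  176   87   59   60   73  120  162  182  186  183  184  184  186  184  180  176  144   93   65   64   61   80  171  190  190  162  139  132
146  191  192  178   88   58   63  121  176  183  184  182  178  177  174  181  180  177  180  175  151   99   66   61   88  175  192  187  148  136  142
148  189  189  175   81   58   90  164  187  182  180  171  141  127  118  136  155  172  177  178  177  146   75   61   94  176  190  184  144  139  146
150  189  189  173   7
[... 6977 characters left out ...]
 208  208  207  208  207  204  201  193  141  148  170  168  171  172  169  173  173
242  168  169  171  171  170  168  169  169  169  169  166  175  205  208  208  208  208  208  204  201  200  161  147  166  168  173  174  172  173  173
244  167  167  170  171  171  168  172  171  169  169  169  180  206  208  208  208  208  208  204  201  201  195  177  167  166  170  171  173  172  170
246  168  166  169  173  171  169  172  170  169  170  169  180  208  209  208  208  209  209  206  201  201  201  191  170  170  172  173  172  172  172
248  166  167  169  171  169  166  166  169  170  169  169  179  209  210  209  208  209  209  207  202  201  201  192  171  171  173  173  173  175  177
```

The printed patch shows the nose in line with the nut. The tip is near (314,156) and the bore centre near (312.5,157.3), with the tilt about 75.5°. I need to shift about −6 mm in tool x and −2 mm in tool y, then descend.

Request:
send_rows --targets "-3 -1 0 0 255;-6 -2 0 0 255;-6 -2 10 0 255;-6 -2 20 0 255;-6 -2 30 0 255;-6 -2 38 0 255;-6 -2 44 0 255;-6 -2 48 0 255;-6 -2 48 0 255" --newtons 60

```text
time: 30.92
ee_pos: [0.5599, -0.2455, 0.2457]
tcp_rot: [179.1, 0.1, -170.9]
wrist_force: [0.5, -0.6, -2.8]
opening: 0.0129
grasp_force: 59.4
```

```bash
python3 - <<'E'
from h import *
im=camera("wrist");o=bot.get_obs();print(o["ee_pos"],o["wrist_force"],o["torque"])
g=cv2.cvtColor(im,cv2.COLOR_BGR2GRAY);h=cv2.inRange(cv2.cvtColor(im,cv2.COLOR_BGR2HSV),(10,120,90),(35,255,255))
for r in range(128,186,3): print(r," ".join(("B%3d"%g[r,c] if h[r,c] else "%4d"%g[r,c]) for c in range(286,346,3)))
m,T=pose("wrist");print(proj([[.5134,-.2523,.108]],m,T))
E
```

```text
[ 0.55995375 -0.24555498  0.24601136] [ 0.17112207 -0.50260891 -2.70677071] [-0.01905168 -0.04893579 -0.0402349 ]
128  190  191  145   79   61   59   59   61   64   64   65   69   72   75   77  125  164  194  196  196
131  191  186   69   60   60   60   60   59   60   61   61   61   61   60   61   61   63  121  191  190
134  193  179   60   59   60   60   61   79   99  121  117   84   68   63   64   65   64   76  189  192
137  191  176   60   60   60   72  138  181  185  189  191  180  160  100   65   64   64   76  188  191
140  191  174   59   58   85  164  185  188  185  184  187  184  183  174  105   65   64   84  191  194
143  193  176   58   61  162  189  184  180  163  148  161  176  180  181  173   98   62   95  193  193
146  191  174   58  102  186  187  177  125   76   93   83   91  165  179  181  150   63  104  191  190
149  195  176   58  163  187  186  130   89 B157 B166 B161 B120   84  175  182  177   80  114  193  193
152  195  175   61  169  175  169   73 B137 B167 B168 B168 B165   75  154  182  182  110  119  196  195
155  195  175   62  166  168  154   68 B146 B155  
[... 423 characters left out ...]
0  159  184  180  177   88   61  194  220  208
170  198  143   58   61   72  148  180  181  139  118  118  156  180  169  106   64   63  194  220  215
173  196  146   59   60   61   64  129  164  134  119  118  148  153   81   63   64   63  200  221  221
176  192  184   90   63   59   60   61   65  110  119  118   95   64   62   63   63   79  212  220  220
179  190  191  187  173  113  110  110  105  117  119  118  104   93   85  107  138  188  219  219  219
182  123  123  113  104  121  129  128  129  123  121  121  122  127  126  137  198  202  205  205  205
185  107  109   81   66  121  128  129  129  124  122  122  122  122  125  105  112  112  112  113  114
[[313.6161362  155.40705983]]
```

Request:
send_rows --targets "3 -1 0 0 255;3 -1 3 0 255;3 -1 6 0 255;3 -1 9 0 255;3 -1 9 0 255"

```text
time: 31.6
ee_pos: [0.557, -0.2468, 0.2365]
tcp_rot: [179.1, 0.1, -170.9]
wrist_force: [-0.0, -0.2, -2.3]
opening: 0.0128
grasp_force: 59.4
```

```bash
cat > pk.py <<'E'
from h import *
im=camera("wrist");o=bot.get_obs();print(o["time"],o["ee_pos"],o["wrist_force"],o["torque"])
g=cv2.cvtColor(im,cv2.COLOR_BGR2GRAY);h=cv2.inRange(cv2.cvtColor(im,cv2.COLOR_BGR2HSV),(10,120,90),(35,255,255))
for r in range(134,180,3): print(r," ".join(("B%3d"%g[r,c] if h[r,c] else "%4d"%g[r,c]) for c in range(289,337,3)))
E
python3 pk.py
```

```text
31.65 [ 0.55709208 -0.24681891  0.23668062] [-0.81932298  0.17068445 -2.20502533] [-0.06711917 -0.01124771  0.03727415]
134  191  112   59   60   59   60   59   59   60   60   59   59   59   60   59   68
137  194   73   60   61   61   61   60   63   70   74   64   63   64   64   64   64
140  190   71   60   61   60   73  130  152  168  176  159  123   86   64   65   66
143  188   68   59   61   93  162  189  187  189  189  190  183  171  102   65   64
146  185   66   60   96  180  186  187  182  181  182  184  180  183  172  106   64
149  183   66   63  161  191  182  179  135  102   98  132  170  180  179  173   77
152  185   65  102  186  190  177  102   90 B131 B137   96   94  172  180  184  117
155  184   62  156  186  188  144   84 B147  135  147 B163   93  127  178  184  158
158  181   61  155  170  167   91 B119  137  121  122 B160 B136   87  177  185  171
161  178   60  155  169  165   92 B113  131  121  121  156 B138   89  178  184  170
164  177   60  155  169  168  119   85  129  120  120  151   94  122  179  184  166
167  177   60  111  179  184  167  100  111  120  120   99   97  165  182  184  137
170  179   61   64  171  185  184  165  122  119  120  118  163  182  182  173   76
173  178   58   61  116  179  183  185  138  118  120  157  185  182  180  126   64
176  178   59   62   61  103  172  181  135  118  119  148  182  172  118   67   64
179  181   63   61   62   61   90  138  127  118  117  139  148   90   63   65   64
```

The nose is now centred in the bore, so I'll press down.

Request:
send_rows --targets "0 0 2 0 255;0 0 4 0 255;0 0 6 0 255;0 0 8 0 255;0 0 8 0 255"

```text
time: 32.28
ee_pos: [0.5574, -0.2467, 0.2292]
tcp_rot: [179.1, 0.2, -170.9]
wrist_force: [2.8, 0.5, 2.9]
opening: 0.0127
grasp_force: 59.8
```

```bash
python3 pk.py
```

```text
32.325 [ 0.55733033 -0.24676221  0.2292929 ] [ 2.21224507 -0.07051772  2.97474572] [ 0.04441433 -0.38001898 -0.022988  ]
134  190   92   60   60   60   59   60   59   59   60   60   60   60   59   60   60
137  187   66   61   62   61   62   62   65   74   84   69   65   64   64   65   64
140  182   66   60   62   61   77  136  159  172  182  168  135  100   66   65   65
143  179   62   60   62  100  164  190  189  189  188  191  185  178  120   65   65
146  181   61   60  105  183  186  187  182  182  180  185  181  183  179  130   67
149  179   62   64  167  191  182  181  135  107   94  130  168  181  180  181   98
152  177   60  110  187  189  177  107   94 B138 B145  112   84  165  179  184  147
155  180   59  162  187  188  145   87 B151  135  143 B166  107  103  179  184  174
158  178   60  170  187  187   99 B119  137  121  122 B159 B135   71  172  184  181
161  176   60  167  175  168   90  108  132  121  121  155 B132   76  171  184  180
164  175   59  159  169  166  116   78  126  121  121  144   92  102  173  184  179
167  175   58  129  170  168  150   91  110  121  120   95   82  147  182  185  167
170  169   60   73  172  172  181  160  121  119  120  109  145  181  182  183  107
173  158   60   61  132  182  184  185  134  119  119  154  184  183  181  162   68
176  159   60   63   64  129  178  181  133  119  119  152  183  180  152   84   65
179  168   61   62   62   62  109  160  130  119  118  145  170  128   69   66   66
```

Request:
send_rows --targets "0 0 2 0 255;0 0 3 0 255;0 0 3 0 255;0 0 3 0 255"

```text
time: 32.83
ee_pos: [0.5578, -0.2468, 0.227]
tcp_rot: [179.2, 0.3, -170.9]
wrist_force: [3.3, 0.2, 8.0]
opening: 0.0132
grasp_force: 60.1
```

Request:
send_rows --targets "0 0 1 0 255;0 0 2 0 255;0 0 2 0 255;0 0 2 0 255"

```text
time: 33.33
ee_pos: [0.5586, -0.2468, 0.2263]
tcp_rot: [179.2, 0.5, -170.9]
wrist_force: [5.7, 1.7, 14.9]
opening: 0.0129
grasp_force: 60.4
```

```bash
python3 pk.py|head -1; python3 look.py | sed -n 1,7p
```

```text
33.375 [ 0.5586026  -0.24677152  0.2263261 ] [ 5.58276146  0.38111572 14.51464563] [ 0.19159149 -1.240118    0.0105586 ]
tilt [(np.float64(0.875), 74), (np.float64(0.725), 76), (np.float64(0.675), 72), (np.float64(0.65), -8), (np.float64(0.6), -10)]
33.425 [ 0.5586 -0.2468  0.2264] torque [ 0.252 -1.173  0.035] open 0.0129
72 [[312.90831212864657, 172.7871487415809], [312.35357978509035, 141.78999415159464]]
75 [[312.9144572438288, 182.32930914560475], [312.37094538596153, 153.862747877309]]
78 [[312.9244665455028, 191.82416771226207], [312.3918104630618, 165.75289771783468]]
81 [[312.93819696367314, 201.2812334882408], [312.41604285628625, 177.4873493314246]]
84 [[312.95552949480077, 210.71004505691047], [312.4435394834973, 189.09148952919097]]
```

Request:
send_rows --targets "4 0 -1 0 255;8 0 -2 0 255;12 0 -3 0 255;12 0 -3 0 255;12 0 -3 0 255" --newtons 30

```text
time: 34.1
ee_pos: [0.5469, -0.2487, 0.2296]
tcp_rot: [179.2, 0.5, -170.9]
wrist_force: [5.3, 0.8, 15.7]
opening: 0.0129
grasp_force: 62.8
```

```bash
python3 pk.py;python3 look.py | sed -n 1,7p
```

```text
34.15 [ 0.5469217  -0.24873581  0.22955815] [ 4.69517828  1.46306258 16.0638918 ] [ 0.30115713 -1.40012344 -0.00688164]
134  189  190  190  190  191  192  192  192  192  192  191  191  190  189  188  187
137  194  193  193  194  190  192  193  194  194  195  195  194  195  195  195  195
140  193  194  194  177  109  109  110  116  117  125  133  137  146  151  155  187
143  191  189  117   63   58   58   58   60   63   63   66   67   70   74   75  121
146  192  159   58   58   58   57   59   58   59   59   58   58   59   58   59   59
149  193  108   59   60   60   60   60   59   61   63   62   62   64   62   63   63
152  191  103   59   61   60   60   78  101  117  136  122   94   75   64   64   66
155  192   96   60   59   62  106  162  183  186  190  190  177  155   94   65   65
158  193   88   59   62  130  178  187  185  185  184  187  183  183  168  102   66
161  191   87   59  106  186  185  185  177  164  151  172  178  181  181  172   94
164  193   79   64  165  188  182  170  104  108 B123  101  107  173  179  184  145
167  195   77  102  186  188  178   90 B134  147  145 B1
[... 295 characters left out ...]
104  172  168  150   96   90  118  118  108   70  117  176  184  181
tilt [(np.float64(0.875), 78), (np.float64(0.7), 80), (np.float64(0.7), 76), (np.float64(0.575), -6), (np.float64(0.525), -8)]
34.2 [ 0.5469 -0.2487  0.2295] torque [ 0.321 -1.402  0.01 ] open 0.013
72 [[312.9166036396485, 172.6400064315124], [312.37069046165186, 141.62001000554466]]
75 [[312.92252886867544, 182.1815552078577], [312.38764605069036, 153.69373415861315]]
78 [[312.93225899388443, 191.6756910871132], [312.40804836119975, 165.5845564801083]]
81 [[312.94565284517995, 201.13191545461564], [312.43176677651155, 177.319390211666]]
84 [[312.96259295354895, 210.55975934274005], [312.45869933228755, 188.92362735052026]]
```

Pressed right down with about 18 N and the tilt near 79°. I'll withdraw upward and carry the punch to the rest.

Request:
send_rows --targets "0 0 -10 0 255;0 0 -25 0 255;0 0 -45 0 255;0 0 -65 0 255;-2 20 -75 0 255;-5 55 -75 0 255;-9 95 -75 0 255;-13 140 -75 0 255;-18 185 -75 0 255;-22 230 -75 0 255;-26 275 -75 0 255;-31 320 -75 0 255;-35 365 -75 0 255;-39 410 -75 0 255;-43 445 -75 0 255;-45 468 -75 0 255;-46 478 -75 0 255;-46 480 -75 0 255;-46 480 -75 0 255"

```text
time: 36.62
ee_pos: [0.515, 0.2308, 0.3095]
tcp_rot: [179.1, 0.1, -171.0]
wrist_force: [0.6, 0.9, -2.0]
opening: 0.0127
grasp_force: 59.4
```

```bash
cat > tv.py <<'E'
from h import *
tip()
im=camera("wrist");o=bot.get_obs();print(o["time"],o["ee_pos"],o["wrist_force"],o["torque"])
g=cv2.cvtColor(im,cv2.COLOR_BGR2GRAY)
for r in range(100,230,5): print(r," ".join("%3d"%g[r,c] for c in range(260,372,4)))
m,T=pose("wrist");print(proj([[.4755,.2265,.024],[.5402,.2365,.005]],m,T))
E
python3 tv.py
```

```text
tilt [(np.float64(0.875), 76), (np.float64(0.725), 78), (np.float64(0.625), 80), (np.float64(0.625), 74), (np.float64(0.6), 82)]
36.675 [0.5151 0.2306 0.3096] torque [-0.059 -0.014  0.039] open 0.013
36.725 [0.51519424 0.23060104 0.30965163] [ 1.19756373 -0.27684799 -2.11184036] [-0.03622459  0.05288394 -0.050232  ]
100 151 152 151 151 156 155 159 158 156 156 156 159 160 154 151 160 156 153 145 144  65  55  56  57  56  52 152 155
105 159 157 156 154 155 158 161 158 158 156 159 154 153 162 157 161 156 150 141 134  53  55  57  57  55  84 153 158
110 153 158 153 154 159 153 161 160 154 157 158 158 160 159 159 156 154 149 142  96  55  56  57  56  53 145 153 152
115 158 159 152 154 155 156 156 153 161 153 154 154 158 156 156 156 155 158 154 132  61  56  57  55  88 161 156 158
120 154 156 152 155 154 157 155 154 154 153 156 160 155 158 160 160 159 154 156 156 154 149 126  88 159 155 159 154
125 158 155 156 152 156 156 156 154 154 152 152 153 153 155 157 157 153 151 153 155 156 157 157 156 157 157 157 153
130 154 151 154 157 152 156 152 156 155 157 152 157 157 156 159 155 153 153 158 158 15
[... 1592 characters left out ...]
8 188 188 187 182 134  99 101 102 119 162 159 156 156 157 158
205 142 143 138 139 138 135 105  88  88  89 101 155 156 187 187 186 182 143 101 101 102 121 160 162 158 161 155 161
210 138 136 140 141 137 137 107  90  89  88  87 154 153 188 187 187 182 151 103 101 102 128 157 154 157 158 156 164
215 138 136 136 141 139 140 109  89  89  89  93 155 159 189 188 188 182 165 105 101 103 133 158 160 160 162 157 164
220 136 137 140 145 141 138 114  90  91  89 120 155 159 189 189 188 183 171 107 102 103 131 158 162 159 157 162 158
225 140 136 150 148 144 141 118  90  91  91 122 155 156 190 189 189 183 175 110 103 104 131 163 162 162 159 158 160
[[313.49663207 151.54747223]
 [313.24922216 203.89967476]]
```

Request:
send_rows --targets "-3 1 15 0 255;-7 2 35 0 255;-7 2 55 0 255;-7 2 75 0 255;-7 2 92 0 255;-7 2 106 0 255;-7 2 118 0 255;-7 2 127 0 255;-7 2 133 0 255;-7 2 137 0 255;-7 2 140 0 255;-7 2 140 0 255" --newtons 25

```text
time: 38.22
ee_pos: [0.5217, 0.2367, 0.1696]
tcp_rot: [179.1, 0.2, -170.9]
wrist_force: [0.1, 0.3, -2.0]
opening: 0.0129
grasp_force: 59.4
```

```bash
python3 tv.py
```

```text
tilt [(np.float64(0.75), 76), (np.float64(0.7), 78), (np.float64(0.5), 82), (np.float64(0.5), 80), (np.float64(0.425), 84)]
38.275 [0.5218 0.2367 0.1698] torque [-0.041 -0.005 -0.021] open 0.0129
38.325 [0.52182044 0.23677134 0.16982943] [ 0.05681588 -0.30277887 -2.02023764] [-0.04299136 -0.05977611 -0.05961319]
100 160 159 164 162 161 169 159 161 160 160 166 166 157 163 168 162 162 161 158 147 125  54  57  57  58  58  56  54
105 163 164 160 158 161 166 164 160 158 159 161 161 161 159 157 156 163 168 166 158 158 154 102  57  55  56  55  72
110 163 161 161 161 157 160 160 161 163 167 160 161 166 167 164 166 163 161 159 163 162 161 157 157 156 126  96 160
115 161 161 160 163 158 157 158 160 160 163 158 155 162 168 166 164 158 161 155 162 160 165 160 160 158 164 160 164
120 160 161 166 157 163 163 161 159 153 159 163 160 161 161 157 158 160 158 160 160 162 159 158 163 161 162 164 164
125 160 160 157 165 161 160 161 160 157 162 161 161 159 162 164 160 159 159 162 166 165 161 161 161 167 162 160 160
130 157 158 165 167 161 165 163 159 161 161 168 163 157 163 162 160 162 165 163 164 164 16
[... 1588 characters left out ...]
1 127 128 127 111  97  83  98 100 104 102 122 158 160 160 162
205 142 145  98  90  89  89  89  83  78  78  81 140 157 193 192 192 185 116  82  98 101 103 101 131 163 167 159 163
210 140 139 101  89  90  89  88  83  79  78  88 158 162 192 193 192 187 145  81  98 101 103 103 131 163 160 159 164
215 138 137 107  89  89  89  89  82  79  77  98 158 163 194 194 193 187 158  82  98 102 104 103 130 161 160 158 163
220 137 139 113  89  90  89  89  83  79  78 101 158 159 194 193 193 188 174 119  99 102 103 104 135 166 166 162 161
225 138 144 115  90  90  89  88  83  78  79 108 159 164 194 194 195 188 179 120  99 102 104 103 144 164 164 168 164
[[309.15676284 154.2016355 ]
 [309.18496641 226.16842703]]
```

Request:
send_rows --targets "0 -2 0 0 255;0 -4 3 0 255;0 -4 6 0 255;0 -4 9 0 255;0 -4 9 0 255"

```text
time: 38.95
ee_pos: [0.5227, 0.233, 0.1609]
tcp_rot: [179.1, 0.2, -170.9]
wrist_force: [0.5, 0.0, 0.6]
opening: 0.0129
grasp_force: 59.6
```

Light contact at the foot. I'll swing the tail down about the nose, in two parts with a force check between.

Request:
send_rows --targets "-5 0 1 0 255;-10 0 3 0 255;-15 0 5 0 255;-19 0 7 0 255;-25 0 10 0 255;-31 0 12 0 255;-37 0 15 0 255;-42 0 18 0 255;-42 0 18 0 255"

```text
time: 40.08
ee_pos: [0.5641, 0.2398, 0.1422]
tcp_rot: [179.1, 0.1, -170.9]
wrist_force: [1.3, 0.2, 0.8]
opening: 0.0129
grasp_force: 50.4
```

```bash
python3 tv.py | head -4
```

```text
tilt [(np.float64(0.575), 62), (np.float64(0.525), 60), (np.float64(0.375), 68), (np.float64(0.35), 70), (np.float64(0.3), 72)]
40.125 [0.5638 0.2397 0.1424] torque [-0.05   0.062  0.009] open 0.013
40.175 [0.56366342 0.23971907 0.14250026] [0.04222135 0.44682966 0.07195569] [-0.09371019  0.06698282  0.00752652]
100 157 108  99  90  92  92  88  86  87  86  87  83  85 123 123  88  86  86  88  87  87  93  99 103 104 100 155 159
```

Request:
send_rows --targets "-5 0 3 0 255;-10 0 6 0 255;-15 0 9 0 255;-20 0 12 0 255;-24 0 15 0 255;-28 0 18 0 255;-32 0 21 0 255;-35 0 24 0 255;-37 0 27 0 255;-39 0 28 0 255;-39 0 28 0 255"

```text
time: 41.55
ee_pos: [0.6022, 0.2463, 0.1145]
tcp_rot: [179.1, 0.1, -170.9]
wrist_force: [-1.7, -1.3, -1.9]
opening: 0.0125
grasp_force: 46.5
```

```bash
python3 tv.py | head -3
```

```text
tilt [(np.float64(0.95), 50), (np.float64(0.825), 52), (np.float64(0.625), 54), (np.float64(0.575), 48), (np.float64(0.55), 56)]
41.6 [0.6021 0.2463 0.1146] torque [-0.171  0.596  0.077] open 0.013
41.65 [0.60207298 0.24631086 0.11458011] [-2.26046288  0.2391049  -1.86889659] [-0.19294374  0.62988332  0.02534605]
```

Request:
send_rows --targets "-1 0 1 0 255;-2 0 2 0 255;-2 0 3 0 255;-2 0 3 0 255;-2 0 3 0 200;-2 0 3 0 140;-2 0 3 0 140;-2 0 3 0 140;-2 0 3 0 140"

```text
time: 42.78
ee_pos: [0.6044, 0.2467, 0.1117]
tcp_rot: [179.1, 0.2, -170.9]
wrist_force: [0.6, -1.0, -0.2]
opening: 0.039
grasp_force: 0.0
```

```bash
python3 - <<'E'
from h import *
tip()
b=camera("side").astype(int);a=cv2.imread("pics/side0.png").astype(int);m,T=pose("side")
import numpy as np
f=np.array([.4755,.2265,.024]);u=np.array([.987*.7071,.158*.7071,.7071])
ref=cv2.imread("pics/s6.png")[:440,:520]
crop=cv2.resize(b.astype(np.uint8)[140:250,220:350],(520,440))
d=np.abs(crop.astype(int)-ref).sum(2);print("diff vs first lay, lower trough",d[120:400].mean(),(d[120:400]>60).mean(),"upper",(d[:120]>60).mean())
q=np.argwhere(d[100:400]>60);print(q.min(0),q.max(0)) if len(q) else 0
E
```

```text
tilt [(np.float64(0.975), 48), (np.float64(0.775), 50), (np.float64(0.6), 52), (np.float64(0.575), 46), (np.float64(0.525), 54)]
42.825 [0.6044 0.2467 0.1117] torque [-0.006 -0.023 -0.02 ] open 0.0385
diff vs first lay, lower trough 2.9378571428571427 0.010467032967032967 upper 0.006650641025641025
[  0 186] [216 519]
```

```bash
python3 - <<'E'
from h import *
np.set_printoptions(linewidth=200)
ref=cv2.cvtColor(cv2.imread("pics/s6.png")[:440,:520],cv2.COLOR_BGR2GRAY)
crop=cv2.cvtColor(cv2.resize(camera("side")[140:250,220:350],(520,440)),cv2.COLOR_BGR2GRAY)
for i in range(0,40): 
    x,y=190+(385-190)*i/39,310+(75-310)*i/39
    p=lambda g:[int(g[int(y)+k,int(x)+k]) for k in(-12,-6,0,6,12)]
    print(i,p(ref),p(crop))
E
```

```text
0 [64, 64, 108, 54, 51] [62, 57, 81, 72, 56]
1 [116, 112, 109, 60, 59] [116, 115, 93, 100, 58]
2 [112, 87, 110, 67, 67] [112, 86, 104, 97, 65]
3 [112, 64, 111, 63, 65] [112, 62, 94, 96, 64]
4 [109, 66, 111, 64, 65] [110, 62, 93, 93, 65]
5 [107, 65, 110, 66, 65] [107, 62, 94, 94, 65]
6 [105, 66, 110, 61, 65] [105, 62, 98, 91, 65]
7 [102, 67, 110, 65, 65] [102, 62, 98, 89, 65]
8 [103, 68, 110, 64, 66] [103, 64, 98, 97, 65]
9 [94, 66, 110, 64, 66] [94, 65, 98, 85, 66]
10 [99, 72, 107, 68, 66] [99, 63, 98, 89, 65]
11 [95, 119, 122, 84, 67] [92, 119, 124, 99, 67]
12 [115, 159, 145, 104, 78] [95, 162, 146, 118, 93]
13 [123, 158, 144, 105, 75] [101, 163, 146, 109, 92]
14 [124, 158, 144, 104, 66] [102, 168, 146, 111, 74]
15 [127, 135, 112, 106, 66] [106, 165, 116, 107, 77]
16 [116, 108, 111, 104, 64] [97, 125, 113, 104, 72]
17 [127, 155, 137, 103, 72] [107, 166, 138, 105, 80]
18 [128, 155, 146, 102, 81] [100, 165, 144, 105, 87]
19 [113, 155, 140, 103, 83] [88, 162, 143, 108, 84]
20 [107, 148, 144, 100, 83] [89, 164, 144, 105, 85]
21 [119, 154, 141, 102, 80] [98, 164, 143, 104, 82]
22 [117, 1
[... 233 characters left out ...]
9, 143, 100, 72]
27 [118, 151, 137, 101, 73] [108, 158, 143, 99, 74]
28 [122, 152, 141, 101, 73] [103, 152, 142, 101, 74]
29 [122, 149, 137, 102, 72] [113, 152, 140, 99, 72]
30 [126, 141, 139, 101, 66] [116, 153, 143, 98, 66]
31 [127, 151, 137, 99, 69] [116, 152, 144, 98, 69]
32 [124, 152, 141, 99, 65] [125, 152, 141, 97, 65]
33 [137, 150, 136, 101, 68] [137, 150, 140, 100, 68]
34 [141, 146, 133, 103, 114] [140, 150, 146, 102, 115]
35 [143, 149, 138, 101, 112] [144, 150, 140, 100, 112]
36 [144, 148, 142, 99, 113] [145, 151, 141, 100, 112]
37 [140, 130, 119, 112, 112] [141, 144, 114, 112, 115]
38 [121, 135, 96, 59, 114] [148, 116, 113, 57, 111]
39 [137, 100, 41, 26, 82] [118, 115, 43, 30, 70]
```

The punch is home: its axial position matches the first laying. I'll retreat straight up.

Request:
send_rows --targets "0 0 -5 0 140;0 0 -20 0 140;0 0 -45 0 140;0 0 -75 0 140;0 0 -110 0 140;0 0 -140 0 140;0 0 -150 0 140;0 0 -150 0 140;0 0 -150 0 140"

```text
time: 44.05
ee_pos: [0.6041, 0.2443, 0.2603]
tcp_rot: [179.1, 0.1, -170.9]
wrist_force: [-0.1, 0.2, -0.3]
opening: 0.0384
grasp_force: 0.0
```

```bash
python3 - <<'E'
from h import *
ref=cv2.imread("pics/s6.png")[:440,:520];crop=cv2.resize(camera("side")[140:250,220:350],(520,440))
d=np.abs(crop.astype(int)-ref).sum(2);print((d[120:400]>60).mean())
# loose things / pins vs start
for n in("side","top"):
    e=np.abs(camera(n).astype(int)-cv2.imread(f"pics/{n}0.png")).sum(2)>60
    N,_,s,c=cv2.connectedComponentsWithStats(e.astype(np.uint8));print(n,[(s[i].tolist()) for i in range(1,N) if s[i,4]>60])
from workcell import ticket
o=bot.get_obs();print(o["time"],o["wrist_force"])
E
```

```text
0.013736263736263736
side [[0, 0, 36, 67, 1579], [29, 0, 39, 29, 405], [287, 0, 46, 96, 2981], [0, 124, 83, 83, 3588], [267, 144, 59, 75, 459], [378, 202, 40, 10, 164], [0, 210, 126, 157, 8202], [360, 229, 113, 63, 4239], [484, 241, 89, 82, 1234], [303, 282, 34, 10, 134], [456, 306, 184, 174, 7157]]
top [[44, 65, 327, 415, 40599], [79, 67, 47, 28, 202], [275, 71, 103, 133, 6607], [380, 71, 36, 12, 188], [228, 74, 8, 17, 80], [406, 74, 193, 82, 5942], [403, 83, 15, 19, 145], [227, 117, 11, 45, 326], [443, 151, 36, 35, 284], [632, 172, 8, 18, 88], [321, 238, 4, 33, 92], [403, 249, 23, 29, 278], [578, 429, 62, 51, 1856]]
44.2 [ 0.21200877  0.1637519  -0.00113939]
```

```bash
python3 -c "
from workcell import ticket
print(ticket.job_done())"
```

```text
the job is handed in; nothing more can be done
None
```

The job is handed in at about 44 s: the punch was laid in the vee rest, regripped, used near upright (about 11° off vertical) to press the pin of the valve next to the gauge right down, and laid back nose down in the rest. I saw no verdict from the judge. The pin's travel was judged from wrist force and camera readings, and the loose items and the pins springing back were not individually checked at the end.

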